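# Set out microphone capsules in order of size on the foam carrier

### The arm

A 6-joint arm with a two-finger parallel gripper is mounted at the origin on the work surface. World frame = base frame: x ahead of the robot, y to its left, z up, the work surface at z = 0. Lengths are in mm, angles in rad, forces in N, time in s.
With the tool pointing down it reaches from about 275 to 750 mm from the base axis. Payload 10.2 kg.
Tool frame: the origin (TCP) lies midway between the tips of the shut fingers; the grasp point (between the pads) lies 19 mm behind it; z points along the fingers, y is the line along which they close (so a half turn about z gives the same grasp; the last joint's range is limited). The gripper opens to 85 mm and grips with 20 to 120 N. Pads are 22 mm wide; open, the fingers measure 114 mm over their backs; the gripper's body (76 mm by 85 mm) begins 54 mm behind the grasp point. The pads swing forward as they close: fully open they stand 13 mm farther back than shut.
Start: joints at [1.032, 0.313, 1.498, -0, 1.331, -0.223], TCP at [163.066, 499.04, 231.294] pointing down, gripper open.
Joint ranges: [-2.94, 2.94], [-0.97, 2.17], [0.19, 2.56], [-1.23, 4.37], [0.02, 3.11], [-2.88, 2.88]. Speed limits (rad/s): [2.39, 2.39, 3.01, 3.14, 3.14, 3.14].

### API

Orientations are given as a unit quaternion [w, x, y, z].
In Python, from rig import ctrl gives the robot as it stands.
- The arm moves only by the tool send_rows, never from a script. Its argument "targets" is a list of rows, each a list of 7 numbers: the closure, from -1 (fully open) to 1 (shut), so that 0 is half open, then the shift along the tool's x, y, z in m, then the turn, a rotation vector about the tool's x, y, z in rad. In form: [[claw, dx, dy, dz, ax, ay, az], ...]. A call has exactly 10 rows; each row shifts and turns the commanded pose from where the row before left it, along the tool's axes as they then stand; what a row does not reach is not made up. A row lasts 1/8 s, in which the tool goes at most 62.5 mm and 10.7 degrees, less where a joint would pass 70% of its speed; a pose out of reach is approached as far as the arm can. A call with a gripper value outside its range is refused whole. The fingers move at their own pace and stop on an object; "squeeze" is the grip in N (left out, the last holds). Time passes only in rows, so rows that do not move let the fingers close, or fill a call up. It gives the time, the measured TCP pose, the force, the opening and the grip force at its end, in the units of the state.
- ctrl.sense(): the state, without advancing time (a new reading comes with each control period).
- ctrl.capture(name): name is "side" or "top" or "wrist"; returns a dict with "img" (400x640x3 uint8, red, green, blue), "camera_matrix" (3x3 intrinsics, pixels), "R" (3x3) and "t" (3): a world point X has camera coordinates R X + t. Camera axes: x right, y down, z forward; pixel columns grow to the right and rows downward; lengths in mm; the calibration is good to about 2 mm. A picture is of the moment at which its call begins. There is no depth.
- ctrl.finish_job(): hands the job in; it is judged then, once.
Trained networks look in a picture, given as the dict that the camera call returned (one of the last four; its "shot" number tells which), for a name from the list of things; names that differ only in an ending like _2 or _b are one class to them, and where a whole thing is asked for, a point or a joint stands for the part that bears it (a point fixed in the world has none). Each returns a list of dicts, best first, with "score" (0 to 1); they miss things now and then, are a little off and sometimes report something else, mostly with a low value. They report only what shows in the picture. A call takes as long as a camera call.
- ctrl.boxes_of(query, picture): "extent" ([left, top, width, height] in pixels, round what is visible of it).
- ctrl.landmark_of(query, picture): "point" ([column, row] in pixels: a listed point, or the origin of a listed thing).
The state is a dict: "time_s": time; "joints": joint angles; "dq": joint speeds; "tau": joint torques, N m; "eef_pos": TCP position; "ee_rot": TCP orientation; "force": force on the tool from outside, world axes, zero at the start; "wrist_torque": the same for the moment, N m; "grip_width": opening from 0.0 (shut) to 1.0 (fully open); "grip_force": force on a finger pad.
Only numpy, scipy, OpenCV 4.12 (cv2) and the standard library are available. Lean on these libraries where they do the work, as an engineer would, in place of code of your own. Each camera call takes 0.05 s, during which the arm holds its last target. There are 200 camera calls.

### The job

Set the four loose microphone capsules out in a row on the white foam carrier in order of size, one standing upright on the middle of each grey seat. The smallest goes on the seat at the end next to the brass brush stand, and they grow along the row to the largest at the other end, next to the glass dish.

Things in the scene. Friction and masses are not known exactly. Their poses are not given: they have to be found in the camera images.
- capsule_a: loose microphone capsule, the second largest of four: upright black cylinder, diameter 46 mm, height 30 mm, with an aluminium ring and a copper centre on its top face. Origin: centre of its underside; z up along its axis
- capsule_b: loose microphone capsule, the smallest of four: upright black cylinder, diameter 26 mm, height 22 mm, with an aluminium ring and a copper centre on its top face. Origin: centre of its underside; z up along its axis
- capsule_c: loose microphone capsule, the largest of four: upright black cylinder, diameter 56 mm, height 34 mm, with an aluminium ring and a copper centre on its top face. Origin: centre of its underside; z up along its axis
- capsule_d: loose microphone capsule, the second smallest of four: upright black cylinder, diameter 36 mm, height 26 mm, with an aluminium ring and a copper centre on its top face. Origin: centre of its underside; z up along its axis
- carrier: fixed white foam block, 340 mm long, 100 mm wide, 25 mm high, that carries the row of four grey seats. Origin: centre of its underside; y runs along the row, x across it (away from the robot), z up. The seats' centres lie on its y axis at -117, -39, 39 and 117 mm. (A bigger foam tray at the far edge of the table, full of small 18 mm capsules, is stock and no part of the job)
- seat_p: one of four identical fixed round grey seats on the carrier, a flat disc of diameter 64 mm and 4 mm thick with a black dot at its centre; its upper face is 29 mm above the table. The letter does not tell its place in the row: read its position. Origin: centre of its underside; z up
- seat_q: one of four identical fixed round grey seats on the carrier, a flat disc of diameter 64 mm and 4 mm thick with a black dot at its centre; its upper face is 29 mm above the table. The letter does not tell its place in the row: read its position. Origin: centre of its underside; z up
- seat_r: one of four identical fixed round grey seats on the carrier, a flat disc of diameter 64 mm and 4 mm thick with a black dot at its centre; its upper face is 29 mm above the table. The letter does not tell its place in the row: read its position. Origin: centre of its underside; z up
- seat_s: one of four identical fixed round grey seats on the carrier, a flat disc of diameter 64 mm and 4 mm thick with a black dot at its centre; its upper face is 29 mm above the table. The letter does not tell its place in the row: read its position. Origin: centre of its underside; z up
- stand: fixed round brass brush stand (diameter 68 mm, 62 mm high) with a yellow sponge block and two black holders on it; it stands on the table just off one end of the carrier, 212 mm from the carrier's centre, either at its +y or its -y end, and marks where the row begins. A low glass dish of diameter 72 mm and 28 mm high stands in the same way off the other end. Origin: centre of its underside; z up

How it is judged:
By the outcome, as a careful person would: the job done as asked, in the order asked, and still so for the second after the job is handed in, with the robot touching nothing.
It also fails if it takes over 96 s, if anything falls off the work surface, if the arm or the gripper's body presses on something with over 40 N, if the wrist force passes 120 N, or if a joint passes its speed limit or range.

## Working session

There is one attempt and no reset: what is moved stays moved. The work goes in short steps, Python scripts to look and compute and a tool call to move; the robot and the scene stay as the last step left them, time stands still between calls to the robot, and variables do not carry over. Pictures are saved under pics/ and viewed, at most 14 in all, crops included, and the job is handed in when it is done.

Besides the shell and the picture viewer there is one more tool, called by a JSON object that holds its "op" and its "data". send_rows: Moves the arm, as the interface text tells. Its arguments: {"type":"object","properties":{"targets":{"type":"array"},"squeeze":{"type":"number"}},"required":["targets"]}

```bash
mkdir -p pics; ls
cat > h.py <<'E'
import numpy as np, cv2
from rig import ctrl
def ray(p,uv,z):
    K=np.array(p["camera_matrix"]);R=np.array(p["R"]);t=np.array(p["t"])
    d=R.T@np.linalg.inv(K)@np.array([uv[0],uv[1],1.]);c=-R.T@t
    return (c+d*(z-c[2])/d[2])
def save(p,n): cv2.imwrite("pics/"+n,cv2.cvtColor(np.array(p["img"]),cv2.COLOR_RGB2BGR))
E
python3 - <<'E'
from h import *
print(ctrl.sense())
p=ctrl.capture("top");save(p,"top1.png")
s=ctrl.capture("side");save(s,"side1.png")
for pic in (p,s):
  for q,z in [("capsule_a",0),("seat_p",25),("stand",0),("carrier",0)]:
    for r in ctrl.landmark_of(q,pic): print(q,round(r["score"],2),np.round(r["point"]),np.round(ray(pic,r["point"],z)))
for r in ctrl.boxes_of("capsule_a",p): print(r)
E
```

```text
pics
{'time_s': 0.0, 'joints': array([ 1.03159040e+00,  3.13489196e-01,  1.49843412e+00,  1.17283524e-05,
        1.33102244e+00, -2.23392713e-01]), 'dq': array([ 0.00116666,  0.00047485,  0.00013121,  0.00029588, -0.00122416,
        0.00183678]), 'tau': array([ 2.97016859e-04, -4.12268937e+01, -2.59743226e+01, -1.73308385e-04,
        3.99286626e-03, -3.21708023e-05]), 'eef_pos': array([162.9278906 , 498.8054904 , 230.71614212]), 'ee_rot': array([-2.57049683e-04,  1.57252549e-01,  9.87558190e-01, -6.25844209e-04]), 'force': array([-0.82937764, -0.03779892, -0.1299948 ]), 'wrist_torque': array([ 0.00894008, -0.01923584,  0.00699393]), 'grip_force': 0.0, 'grip_width': 1.001322243421205}
capsule_a 0.78 [433. 238.] [ 467. -301.    0.]
capsule_a 0.63 [173. 241.] [459. 311.   0.]
capsule_a 0.59 [260. 242.] [459. 105.   0.]
capsule_a 0.49 [346. 250.] [440. -95.   0.]
seat_p 0.89 [299. 163.] [641.  15.  25.]
seat_p 0.79 [263. 163.] [643.  99.  25.]
seat_p 0.78 [361. 170.] [ 626. -131.   25.]
seat_p 0.61 [326. 169.] [629. -48.  25.]
stand 0.74 [223. 165.] [643. 200.   0.]
carrier 0.56 [310. 168.] [636. -11.   0.]
capsule_a 0.74 [218. 180.] [459. 295.   0.]
capsule_a 0.66 [380. 344.] [ 470. -296.    0.]
capsule_a 0.6 [250. 221.] [447. 100.   0.]
capsule_a 0.52 [292. 279.] [431. -98.   0.]
capsule_a 0.27 [354. 217.] [639. -23.   0.]
seat_p 0.78 [387. 236.] [ 634. -132.   25.]
seat_p 0.66 [346. 199.] [647.  15.  25.]
seat_p 0.65 [318. 181.] [637. 111.  25.]
seat_p 0.6 [360. 218.] [628. -57.  25.]
stand 0.73 [300. 175.] [638. 190.   0.]
carrier 0.72 [355. 218.] [640. -26.   0.]
{'extent': [154.0, 228.7, 28.6, 22.7], 'score': 0.62}
{'extent': [342.8, 244.7, 10.8, 14.1], 'score': 0.6}
{'extent': [250.3, 237.6, 19.0, 16.0], 'score': 0.54}
```

View pics/top1.png

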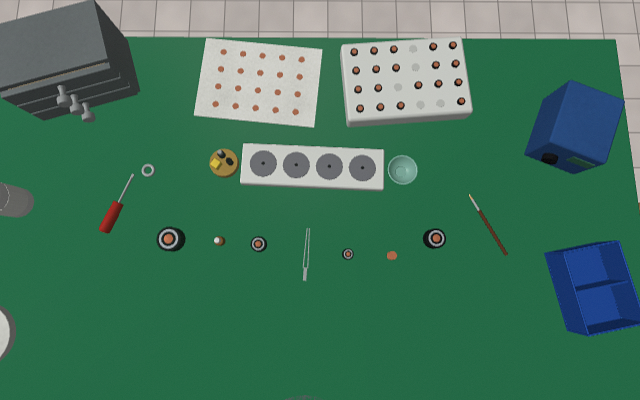

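View pics/side1.png

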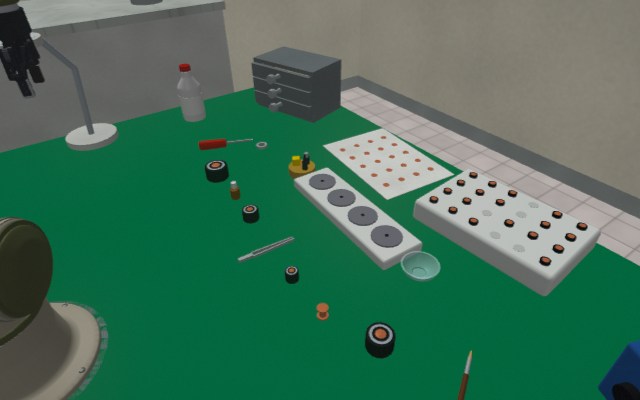

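The top view shows the stand at (223,163), on the +y side, and the dish at (403,170). The capsules are c (171,239), d (258,244), b (347,254) and a (434,238). The side view agrees. Next I'll measure the copper centres and the seat dots.

```bash
cat >> h.py <<'E'
def copper(p,uv,r=16):
    im=np.array(p["img"]).astype(int);c,w=map(int,np.round(uv))
    s=im[max(w-r,0):w+r+1,max(c-r,0):c+r+1];m=(s[...,0]-s[...,2]>50)&(s[...,0]-s[...,1]>25)
    y,x=np.nonzero(m);return np.array([x.mean()+max(c-r,0),y.mean()+max(w-r,0)]),len(x)
def dot(p,uv,r=5):
    im=np.array(p["img"]).astype(float).mean(2);c,w=map(int,np.round(uv))
    s=im[w-r:w+r+1,c-r:c+r+1];m=np.clip(np.median(s)-15-s,0,None)
    y,x=np.mgrid[-r:r+1,-r:r+1];return np.array([c+(m*x).sum()/m.sum(),w+(m*y).sum()/m.sum()])
from scipy.spatial.transform import Rotation as Ro
def rel(xy,z,psi):
    s=ctrl.sense();q=s["ee_rot"];R=Ro.from_quat([q[1],q[2],q[3],q[0]])
    D=Ro.from_matrix(np.array([[-np.sin(psi),np.cos(psi),0],[np.cos(psi),np.sin(psi),0],[0,0,-1.]]).T)
    d=np.array([xy[0],xy[1],z])-s["eef_pos"]
    print("t",s["time_s"],"pos",np.round(s["eef_pos"],1),"w",round(s["grip_width"],3),"shift tool mm",np.round(R.inv().apply(d),1),"in final axes",np.round(D.inv().apply(d),1),"turn",np.round((R.inv()*D).as_rotvec(),3))
E
python3 - <<'E'
from h import *
p=ctrl.capture("top");s=ctrl.capture("side")
H=dict(a=30,b=22,c=34,d=26)
T=dict(a=(434,238),b=(347,254),c=(171,239),d=(258,244)); S=dict(a=(380,332),b=(292,270),c=(216,164),d=(250,208))
for k in H:
  for pic,P in((p,T),(s,S)):
    uv,n=copper(pic,P[k],10); print(k,uv.round(1),n,ray(pic,uv,H[k]).round(1)[:2])
import math
for u,v in [((263,163),(322,181)),((296,165),(342,198)),((329,166),(362,215)),((362,168),(387,236))]:
  for pic,w in((p,u),(s,v)):
    c=dot(pic,w); print(c.round(1),ray(pic,c,29).round(1)[:2])
w=ctrl.capture("wrist");save(w,"w0.png")
R=np.array(w["R"]);q=ctrl.sense();print("wcam",(-R.T@w["t"]).round(),R.round(2))
rel((459,308),150,-.07)
E
```

```text
a [435.9 237.7] 47 [ 466.1 -298.6]
a [380.1 333.4] 87 [ 467.1 -296.9]
b [347.7 253.5] 14 [430.5 -97.4]
b [291.1 269.8] 17 [431.6 -95.3]
c [167.8 238.3] 70 [464.  310.5]
c [215.1 164.5] 29 [464.9 313.3]
d [257.5 243.4] 30 [453.1 108.5]
d [249.4 208.4] 19 [454.1 110.5]
[262.7 162.7] [641.8 100.4]
[321.8 180.4] [642.3 101.9]
[295.8 164.2] [638.3  22.5]
[341.  196.4] [639.3  23.9]
[329.  165.8] [634.6 -55.6]
[362.3 214.4] [635.7 -54.1]
[362.  167.2] [ 631.4 -133.3]
[386.3 234.9] [ 632.  -132.3]
wcam [ 96. 521. 374.] [[ 0.31  0.95 -0.  ]
 [ 0.91 -0.3   0.28]
 [ 0.26 -0.09 -0.96]]
t 0.7 pos [163.1 499.  231.3] w 0.999 shift tool mm [-340.6  -89.7   81.3] in final axes [-169.9  308.6   81.3] turn [ 0.    -0.     1.325]
```

{"op": "send_rows", "data": {"targets": [[-1,0,0,0.008,0,0,0.163],[-1,0,0,0.008,0,0,0.163],[-1,0,0,0.008,0,0,0.163],[-1,0,0,0.008,0,0,0.163],[-1,0,0,0.008,0,0,0.163],[-1,0,0,0.008,0,0,0.163],[-1,0,0,0.008,0,0,0.163],[-1,0,0,0.008,0,0,0.163],[-1,0,0,0,0,0,0],[-1,0,0,0,0,0,0]], "squeeze": 40}}

```text
time_s: 1.95
eef_pos: [163.1, 499.2, 167.6]
ee_rot: [-0.0, 0.723, 0.691, 0.0]
force: [0.1, 0.5, -0.4]
grip_width: 1.003
grip_force: 0.0
```

Run:
```python
from h import *
rel((464.5,312),130,-.0436)
```

```text
t 1.95 pos [163.1 499.2 167.6] w 1.003 shift tool mm [-173.2  309.6   37.6] in final axes [-173.8  309.2   37.6] turn [ 0.    -0.    -0.002]
```

{"op": "send_rows", "data": {"targets": [[-1,-0.0217,0.0387,0.0047,0,0,0],[-1,-0.0217,0.0387,0.0047,0,0,0],[-1,-0.0217,0.0387,0.0047,0,0,0],[-1,-0.0217,0.0387,0.0047,0,0,0],[-1,-0.0217,0.0387,0.0047,0,0,0],[-1,-0.0217,0.0387,0.0047,0,0,0],[-1,-0.0217,0.0387,0.0047,0,0,0],[-1,-0.0217,0.0387,0.0047,0,0,0],[-1,0,0,0,0,0,0],[-1,0,0,0,0,0,0]]}}

```text
time_s: 3.2
eef_pos: [463.4, 310.8, 129.9]
ee_rot: [-0.0, 0.724, 0.69, 0.0]
force: [-0.5, 0.6, -0.2]
grip_width: 1.001
grip_force: 0.0
```

Run:
```python
from h import *
w=ctrl.capture("wrist");save(w,"w1.png")
K=np.array(w["camera_matrix"]);x=K@(np.array(w["R"])@[464.5,312,34]+w["t"]);uv=x[:2]/x[2];print("expect",uv)
try:
  c,n=copper(w,uv,70);print(c,n,ray(w,c,34))
except Exception as e:print(e)
rel((464.5,312),5,-.0436)
```

```text
expect [318.06885472 200.10548673]
[317.41365462 201.937751  ] 498 [463.85662196 310.37882347  34.        ]
t 3.25 pos [463.1 311.1 130. ] w 1.001 shift tool mm [  1.    1.3 125. ] in final axes [  1.    1.3 125. ] turn [ 0.    -0.    -0.004]
```

View pics/w1.png

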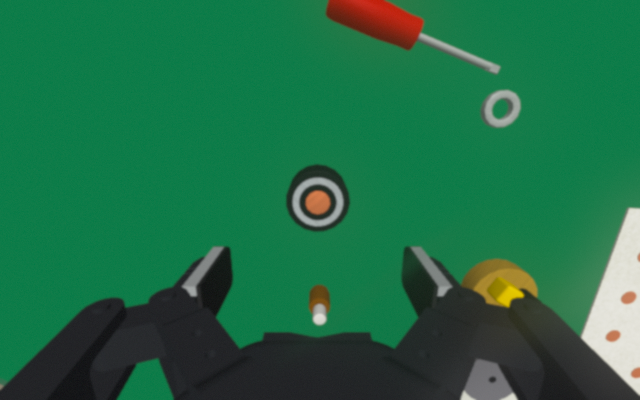

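The wrist picture shows capsule c centred at (318,202), within 2 mm of the estimate, with clear space around it for the fingers. Descending and gripping.

{"op": "send_rows", "data": {"targets": [[-1,0.0003,0.001,0.025,0,0,0],[-1,0,0,0.025,0,0,0],[-1,0,0,0.025,0,0,0],[-1,0,0,0.025,0,0,0],[-1,0,0,0.017,0,0,0],[-1,0,0,0.006,0,0,0],[1,0,0,0,0,0,0],[1,0,0,0,0,0,0],[1,0,0,0,0,0,0],[1,0,0,0,0,0,0]], "squeeze": 40}}

```text
time_s: 4.5
eef_pos: [465.3, 311.0, 7.8]
ee_rot: [0.0, 0.724, 0.69, 0.001]
force: [-1.1, -0.3, 6.7]
grip_width: 0.646
grip_force: 42.8
```

{"op": "send_rows", "data": {"targets": [[1,0,0,-0.02,0,0,0],[1,0,0,-0.04,0,0,0],[1,0,0,-0.04,0,0,0],[1,-0.02,0.008,-0.01,0,0,0],[1,-0.04,0.016,0,0,0,0],[1,-0.04,0.017,0,0,0,0],[1,-0.045,0.02,0,0,0,0],[1,-0.045,0.02,0,0,0,0],[1,-0.045,0.02,0,0,0,0],[1,-0.045,0.02,0,0,0,0]]}}

```text
time_s: 5.75
eef_pos: [572.4, 23.5, 117.0]
ee_rot: [0.0, 0.724, 0.69, 0.0]
force: [1.3, -0.5, 0.4]
grip_width: 0.639
grip_force: 42.8
```

{"op": "send_rows", "data": {"targets": [[1,-0.045,0.02,0,0,0,0],[1,-0.045,0.02,0,0,0,0],[1,-0.035,0.013,0,0,0,0],[1,-0.02,0.008,0,0,0,0],[1,-0.011,0.004,0,0,0,0],[1,0,0.0,0,0,0,0],[1,0,0,0,0,0,0],[1,0,0,0,0,0,0],[1,0,0,0,0,0,0],[1,0,0,0,0,0,0]]}}

```text
time_s: 7.0
eef_pos: [629.2, -133.6, 116.7]
ee_rot: [0.0, 0.724, 0.69, 0.0]
force: [0.0, 0.0, -1.6]
grip_width: 0.641
grip_force: 42.8
```

Run:
```python
from h import *
w=ctrl.capture("wrist");save(w,"w2.png")
print(ctrl.sense()["grip_force"])
rel((631.7,-132.8),37.5,-.0436)
```

```text
42.84128665924072
t 7.05 pos [ 629.2 -133.7  116.7] w 0.644 shift tool mm [ 1.1  2.4 79.2] in final axes [ 1.1  2.4 79.2] turn [ 0.     0.    -0.005]
```

View pics/w2.png

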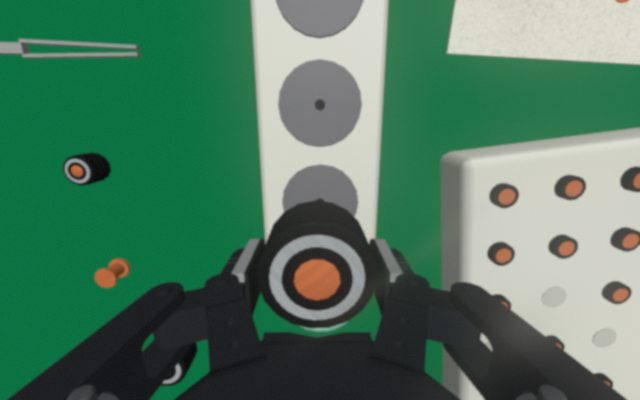

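The capsule is held level at (318,280), and a seat dot shows at (319,104). I'll check both positions.

Run:
```python
from h import *
w=ctrl.capture("wrist")
c,n=copper(w,(318,280),40);print(c,ray(w,c,143.5).round(1))
d=dot(w,(319,104),12);print(d,ray(w,d,29).round(1))
```

```text
[316.67933033 279.14938828] [ 629.  -134.3  143.5]
[319.50755008 104.21571649] [635.2 -54.4  29. ]
```

{"op": "send_rows", "data": {"targets": [[1,0.0013,0.0026,0.02,0,0,0],[1,0,0,0.025,0,0,0],[1,0,0,0.02,0,0,0],[1,0,0,0.008,0,0,0],[1,0,0,0.004,0,0,0],[1,0,0,0.002,0,0,0],[1,0,0,0,0,0,0],[-0.5,0,0,0,0,0,0],[-1,0,0,0,0,0,0],[-1,0,0,0,0,0,0]]}}

```text
time_s: 8.35
eef_pos: [632.0, -132.7, 37.9]
ee_rot: [0.0, 0.724, 0.69, 0.0]
force: [-0.3, -0.3, -0.3]
grip_width: 1.0
grip_force: 0.0
```

{"op": "send_rows", "data": {"targets": [[-1,0,0,-0.01,0,0,0],[-1,0,0,-0.03,0,0,0],[-1,0,0,-0.04,0,0,0],[-1,0,-0.02,0,0,0,0],[-1,-0.02,-0.02,0,0,0,0],[-1,-0.03,-0.03,0,0,0,0],[-1,-0.03,-0.03,0,0,0,0],[-1,-0.03,-0.03,0,0,0,0],[-1,-0.02,-0.02,0,0,0,0],[-1,0,0,0,0,0,0]]}}

```text
time_s: 9.6
eef_pos: [475.0, -256.4, 118.6]
ee_rot: [0.001, 0.725, 0.689, 0.0]
force: [0.7, -0.4, 0.2]
grip_width: 0.999
grip_force: 0.0
```

Run:
```python
from h import *
for n,g in(("top",(362,168)),("side",(387,225))):
  p=ctrl.capture(n)
  try: c,m=copper(p,g,10);print(n,c,m,ray(p,c,63).round(1))
  except Exception as e:print(e)
w=ctrl.capture("wrist")
for X,n in(((466.5,-298,30),"a"),((631.7,-132.8,63),"c")):
  x=np.array(w["camera_matrix"])@(np.array(w["R"])@X+w["t"]);uv=x[:2]/x[2];print(n,uv)
  try:c,m=copper(w,uv,25);print(c,m,ray(w,c,X[2]).round(1))
  except Exception as e:print(e)
rel((466.5,-298),7,-.0436)
```

```text
top [364.59090909 163.43939394] 66 [ 631.6 -134.8   63. ]
side [nan nan] 0 [nan nan nan]
a [308.18835128 251.11976525]
[308.49673203 250.80065359] 306 [ 466.8 -297.7   30. ]
c [563.94280705  14.33160225]
[565.18580766  16.06629318] 1071 [ 632.6 -133.8   63. ]
t 9.75 pos [ 476.3 -254.7  118.1] w 0.996 shift tool mm [-43.7  -7.8 111.1] in final axes [-43.6  -7.9 111.1] turn [ 0.001  0.    -0.005]h.py:11: RuntimeWarning: Mean of empty slice.
  y,x=np.nonzero(m);return np.array([x.mean()+max(c-r,0),y.mean()+max(w-r,0)]),len(x)
  ret = ret.dtype.type(ret / rcount)
```

c is placed. Now a.

{"op": "send_rows", "data": {"targets": [[-1,-0.022,-0.004,0.01,0,0,0],[-1,-0.0218,-0.0037,0.02,0,0,0],[-1,0,0,0.025,0,0,0],[-1,0,0,0.03,0,0,0],[-1,0,0,0.018,0,0,0],[-1,0,0,0.008,0,0,0],[1,0,0,0,0,0,0],[1,0,0,0,0,0,0],[1,0,0,0,0,0,0],[1,0,0,0,0,0,0]]}}

```text
time_s: 11.0
eef_pos: [466.4, -299.0, 7.9]
ee_rot: [0.001, 0.724, 0.69, 0.0]
force: [-0.2, 0.7, 6.2]
grip_width: 0.521
grip_force: 41.0
```

Run:
```python
from h import *
rel((635.1,-54.9),130,-.0436);print(ctrl.sense()["grip_force"])
```

```text
t 11.0 pos [ 466.4 -299.     7.9] w 0.521 shift tool mm [ 251.9  156.8 -122.2] in final axes [ 251.2  157.9 -122.1] turn [ 0.002  0.001 -0.005]
41.03615462779999
```

{"op": "send_rows", "data": {"targets": [[1,0,0,-0.02,0,0,0],[1,0,0,-0.04,0,0,0],[1,0,0,-0.04,0,0,0],[1,0.016,0.01,-0.02,0,0,0],[1,0.032,0.02,0,0,0,0],[1,0.04,0.025,0,0,0,0],[1,0.04,0.025,0,0,0,0],[1,0.04,0.025,0,0,0,0],[1,0.04,0.025,0,0,0,0],[1,0.024,0.015,0,0,0,0]]}}

```text
time_s: 12.25
eef_pos: [622.8, -71.9, 126.8]
ee_rot: [0.0, 0.724, 0.69, 0.0]
force: [0.1, -0.6, -0.3]
grip_width: 0.52
grip_force: 41.1
```

{"op": "send_rows", "data": {"targets": [[1,0.012,0.008,0,0,0,0],[1,0.008,0.005,0,0,0,0],[1,0,0,0,0,0,0],[1,0,0,0,0,0,0],[1,0,0,0,0,0,0],[1,0,0,0,0,0,0],[1,0,0,0,0,0,0],[1,0,0,0,0,0,0],[1,0,0,0,0,0,0],[1,0,0,0,0,0,0]]}}

```text
time_s: 13.5
eef_pos: [636.0, -54.6, 126.7]
ee_rot: [0.0, 0.724, 0.69, -0.0]
force: [0.6, 0.3, -0.4]
grip_width: 0.523
grip_force: 41.1
```

```bash
cat >> h.py <<'E'
def held(h,seat,zt):
    w=ctrl.capture("wrist");z=ctrl.sense()["eef_pos"][2]-zt+h
    c,n=copper(w,(318,280),45);X=ray(w,c,z);print("capsule",c.round(),n,X.round(1))
    rel(seat,29+zt,-.0436)
E
python3 - <<'E'
from h import *
held(30,(635.1,-54.9),7.9)
E
```

```text
capsule [317. 274.] 1100 [635.7 -55.5 148.8]
t 13.55 pos [636.  -54.6 126.7] w 0.522 shift tool mm [-0.4 -0.9 89.8] in final axes [-0.4 -0.9 89.8] turn [-0.     0.    -0.005]
```

{"op": "send_rows", "data": {"targets": [[1,0.0003,-0.0007,0.025,0,0,0],[1,0,0,0.03,0,0,0],[1,0,0,0.02,0,0,0],[1,0,0,0.008,0,0,0],[1,0,0,0.0045,0,0,0],[1,0,0,0.002,0,0,0],[1,0,0,0,0,0,0],[-0.5,0,0,0,0,0,0],[-1,0,0,0,0,0,0],[-1,0,0,0,0,0,0]]}}

```text
time_s: 14.8
eef_pos: [635.4, -54.3, 37.4]
ee_rot: [0.0, 0.724, 0.69, 0.0]
force: [0.7, -0.3, -0.2]
grip_width: 1.0
grip_force: 0.0
```

{"op": "send_rows", "data": {"targets": [[-1,0,0,-0.01,0,0,0],[-1,0,0,-0.03,0,0,0],[-1,0,0,-0.04,0,0,0],[-1,0.01,-0.02,0,0,0,0],[-1,0.02,-0.03,0,0,0,0],[-1,0.03,-0.035,0,0,0,0],[-1,0.03,-0.035,0,0,0,0],[-1,0.03,-0.035,0,0,0,0],[-1,0.02,-0.02,0,0,0,0],[-1,0.01,-0.01,0,0,0,0]]}}

```text
time_s: 16.05
eef_pos: [457.4, 105.4, 118.0]
ee_rot: [0.0, 0.724, 0.69, 0.0]
force: [1.5, -0.6, -0.5]
grip_width: 0.998
grip_force: 0.0
```

Run:
```python
from h import *
w=ctrl.capture("wrist")
for X,n in(((453.5,109.5,26),"d"),((635.1,-54.9,59),"a")):
  x=np.array(w["camera_matrix"])@(np.array(w["R"])@X+w["t"]);uv=x[:2]/x[2];print(n,uv)
  try:c,m=copper(w,uv,25);print(c,m,ray(w,c,X[2]).round(1))
  except Exception as e:print(e)
p=ctrl.capture("top");c,m=copper(p,(331,162),9);print(ray(p,c,59))
rel((453.5,109.5),6,-.0436)
```

```text
d [311.81831487 198.41023242]
[310.75688073 198.60091743] 218 [452.6 109.4  26. ]
a [525.2380688  376.71043238]
[nan nan] 0 [nan nan nan]
[635.12065118 -53.84138021  59.        ]
t 16.15 pos [457.8 105.1 117.7] w 0.997 shift tool mm [  4.2  -4.6 111.7] in final axes [  4.2  -4.5 111.7] turn [ 0.001 -0.    -0.004]h.py:11: RuntimeWarning: Mean of empty slice.
  y,x=np.nonzero(m);return np.array([x.mean()+max(c-r,0),y.mean()+max(w-r,0)]),len(x)
  ret = ret.dtype.type(ret / rcount)
```

{"op": "send_rows", "data": {"targets": [[-1,0.004,-0.0047,0.02,0,0,0],[-1,0,0,0.03,0,0,0],[-1,0,0,0.03,0,0,0],[-1,0,0,0.018,0,0,0],[-1,0,0,0.009,0,0,0],[-1,0,0,0.004,0,0,0],[1,0,0,0,0,0,0],[1,0,0,0,0,0,0],[1,0,0,0,0,0,0],[1,0,0,0,0,0,0]]}}

```text
time_s: 17.4
eef_pos: [453.7, 108.8, 6.9]
ee_rot: [0.0, 0.724, 0.69, 0.0]
force: [-1.3, -0.9, 5.1]
grip_width: 0.402
grip_force: 39.4
```

Run:
```python
from h import *
rel((638.8,23.2),120,-.0436);print(ctrl.sense()["grip_force"])
```

```text
t 17.4 pos [453.7 108.8   6.9] w 0.402 shift tool mm [ -76.5  189.2 -113. ] in final axes [ -77.5  188.7 -113.1] turn [ 0.001  0.    -0.005]
39.4173663854599
```

{"op": "send_rows", "data": {"targets": [[1,0,0,-0.02,0,0,0],[1,0,0,-0.04,0,0,0],[1,0,0,-0.04,0,0,0],[1,-0.008,0.02,-0.01,0,0,0],[1,-0.016,0.04,0,0,0,0],[1,-0.016,0.04,0,0,0,0],[1,-0.016,0.04,0,0,0,0],[1,-0.012,0.029,0,0,0,0],[1,-0.006,0.013,0,0,0,0],[1,-0.0027,0.0066,0,0,0,0]]}}

```text
time_s: 18.65
eef_pos: [638.3, 22.7, 116.0]
ee_rot: [-0.0, 0.724, 0.689, -0.0]
force: [0.5, 0.5, -1.3]
grip_width: 0.402
grip_force: 40.1
```

{"op": "send_rows", "data": {"targets": [[1,0,0,0,0,0,0],[1,0,0,0,0,0,0],[1,0,0,0,0,0,0],[1,0,0,0,0,0,0],[1,0,0,0,0,0,0],[1,0,0,0,0,0,0],[1,0,0,0,0,0,0],[1,0,0,0,0,0,0],[1,0,0,0,0,0,0],[1,0,0,0,0,0,0]]}}

```text
time_s: 19.9
eef_pos: [638.0, 23.0, 116.2]
ee_rot: [-0.0, 0.724, 0.69, 0.0]
force: [0.4, -0.1, -1.0]
grip_width: 0.404
grip_force: 40.1
```

Run:
```python
from h import *
held(26,(638.8,23.2),6.9)
```

```text
capsule [317. 282.] 868 [637.8  15.9 135.3]
t 19.95 pos [638.   23.  116.2] w 0.405 shift tool mm [ 0.2  0.8 80.3] in final axes [ 0.2  0.8 80.3] turn [-0.     0.    -0.005]
```

Run:
```python
from h import *
w=ctrl.capture("wrist");save(w,"w3.png")
```

```text
(no output)
```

View pics/w3.png

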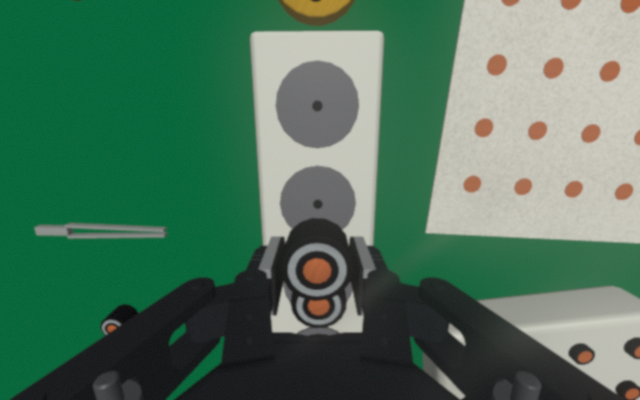

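The copper spot at (318,306) belongs to the neighbour a. The held d is at (317,270), centred as it should be. Placing it.

{"op": "send_rows", "data": {"targets": [[1,0.0006,0.0008,0.025,0,0,0],[1,0,0,0.025,0,0,0],[1,0,0,0.015,0,0,0],[1,0,0,0.008,0,0,0],[1,0,0,0.005,0,0,0],[1,0,0,0.002,0,0,0],[1,0,0,0,0,0,0],[-0.5,0,0,0,0,0,0],[-1,0,0,0,0,0,0],[-1,0,0,0,0,0,0]]}}

```text
time_s: 21.25
eef_pos: [638.9, 23.6, 36.4]
ee_rot: [0.0, 0.724, 0.69, 0.0]
force: [0.5, -0.7, -0.1]
grip_width: 0.998
grip_force: 0.0
```

{"op": "send_rows", "data": {"targets": [[-1,0,0,-0.01,0,0,0],[-1,0,0,-0.03,0,0,0],[-1,0,0,-0.04,0,0,0],[-1,-0.01,-0.02,0,0,0,0],[-1,-0.02,-0.035,0,0,0,0],[-1,-0.025,-0.04,0,0,0,0],[-1,-0.025,-0.04,0,0,0,0],[-1,-0.025,-0.035,0,0,0,0],[-1,-0.018,-0.022,0,0,0,0],[-1,-0.006,-0.01,0,0,0,0]]}}

```text
time_s: 22.5
eef_pos: [430.3, -96.1, 116.9]
ee_rot: [0.001, 0.725, 0.689, 0.0]
force: [-0.4, 0.4, 0.7]
grip_width: 0.998
grip_force: 0.0
```

Run:
```python
from h import *
w=ctrl.capture("wrist")
X=(431,-96.5,22)
x=np.array(w["camera_matrix"])@(np.array(w["R"])@X+w["t"]);uv=x[:2]/x[2];print(uv)
c,m=copper(w,uv,20);print(c,m,ray(w,c,X[2]).round(1))
p=ctrl.capture("top");c,m=copper(p,(297,161),9);print(m,ray(p,c,55))
rel((431,-96.5),5,-.0436)
```

```text
[317.54788832 202.15460268]
[316.61946903 202.78761062] 113 [430.2 -97.   22. ]
26 [638.62637703  22.66196136  55.        ]
t 22.6 pos [430.7 -95.6 116.7] w 1.001 shift tool mm [ -0.8   0.3 111.7] in final axes [ -0.8   0.3 111.7] turn [ 0.001  0.    -0.006]
```

{"op": "send_rows", "data": {"targets": [[-1,-0.001,0,0.02,0,0,0],[-1,0,0,0.03,0,0,0],[-1,0,0,0.03,0,0,0],[-1,0,0,0.018,0,0,0],[-1,0,0,0.009,0,0,0],[-1,0,0,0.005,0,0,0],[1,0,0,0,0,0,0],[1,0,0,0,0,0,0],[1,0,0,0,0,0,0],[1,0,0,0,0,0,0]]}}

```text
time_s: 23.85
eef_pos: [430.9, -96.5, 4.7]
ee_rot: [0.0, 0.724, 0.69, 0.0]
force: [-1.4, -0.1, 5.4]
grip_width: 0.288
grip_force: 39.0
```

Run:
```python
from h import *
rel((642,101),125,-.0436);print(ctrl.sense()["grip_force"])
```

```text
t 23.85 pos [430.9 -96.5   4.7] w 0.288 shift tool mm [ 207.6  201.2 -120.2] in final axes [ 206.5  202.3 -120.3] turn [ 0.001  0.    -0.005]
38.9828485250473
```

{"op": "send_rows", "data": {"targets": [[1,0,0,-0.02,0,0,0],[1,0,0,-0.04,0,0,0],[1,0,0,-0.04,0,0,0],[1,0.015,0.015,-0.02,0,0,0],[1,0.03,0.03,0,0,0,0],[1,0.035,0.034,0,0,0,0],[1,0.035,0.034,0,0,0,0],[1,0.035,0.034,0,0,0,0],[1,0.03,0.029,0,0,0,0],[1,0.017,0.016,0,0,0,0]]}}

```text
time_s: 25.1
eef_pos: [633.0, 92.5, 123.9]
ee_rot: [-0.0, 0.724, 0.69, -0.0]
force: [-0.6, -0.5, 0.2]
grip_width: 0.284
grip_force: 39.4
```

{"op": "send_rows", "data": {"targets": [[1,0.007,0.007,0,0,0,0],[1,0.003,0.003,0,0,0,0],[1,0,0,0,0,0,0],[1,0,0,0,0,0,0],[1,0,0,0,0,0,0],[1,0,0,0,0,0,0],[1,0,0,0,0,0,0],[1,0,0,0,0,0,0],[1,0,0,0,0,0,0],[1,0,0,0,0,0,0]]}}

```text
time_s: 26.35
eef_pos: [642.6, 100.5, 124.2]
ee_rot: [-0.0, 0.724, 0.69, -0.0]
force: [0.5, -0.7, -0.3]
grip_width: 0.286
grip_force: 39.4
```

```bash
sed -i 's/(318,280),45/(318,265),22/' h.py
python3 - <<'E'
from h import *
held(22,(642,101),4.7)
E
```

```text
capsule [317. 268.] 299 [642.4 100.  141.5]
t 26.4 pos [642.6 100.5 124.2] w 0.283 shift tool mm [ 0.5 -0.6 90.5] in final axes [ 0.5 -0.6 90.5] turn [-0.     0.    -0.005]
```

{"op": "send_rows", "data": {"targets": [[1,0.0008,-0.0005,0.025,0,0,0],[1,0,0,0.03,0,0,0],[1,0,0,0.02,0,0,0],[1,0,0,0.009,0,0,0],[1,0,0,0.0045,0,0,0],[1,0,0,0.002,0,0,0],[1,0,0,0,0,0,0],[-0.5,0,0,0,0,0,0],[-1,0,0,0,0,0,0],[-1,0,0,0,0,0,0]]}}

```text
time_s: 27.65
eef_pos: [642.2, 101.3, 33.8]
ee_rot: [0.0, 0.724, 0.69, 0.0]
force: [-0.2, 0.5, 0.5]
grip_width: 0.907
grip_force: 0.0
```

{"op": "send_rows", "data": {"targets": [[-1,0,0,-0.01,0,0,0],[-1,0,0,-0.03,0,0,0],[-1,0,0,-0.04,0,0,0],[-1,-0.01,-0.02,-0.03,0,0,0],[-1,-0.02,-0.03,-0.02,0,0,0],[-1,-0.03,-0.04,0,0,0,0],[-1,-0.03,-0.04,0,0,0,0],[-1,-0.02,-0.03,0,0,0,0],[-1,0,0,0,0,0,0],[-1,0,0,0,0,0,0]]}}

```text
time_s: 28.9
eef_pos: [477.7, -0.6, 164.4]
ee_rot: [0.001, 0.724, 0.69, 0.0]
force: [0.3, 0.2, -0.1]
grip_width: 1.002
grip_force: 0.0
```

Run:
```python
from h import *
p=ctrl.capture("top");s=ctrl.capture("side")
K=lambda p,X:(lambda x:x[:2]/x[2])(np.array(p["camera_matrix"])@(np.array(p["R"])@X+p["t"]))
for n,X in dict(b=(642,101,51),d=(638.8,23.2,55),a=(635.1,-54.9,59),c=(631.7,-132.8,63)).items():
  for q in(p,s):
    c,m=copper(q,K(q,X),8);print(n,X[:2],m,ray(q,c,X[2]).round(1)[:2])
a=np.array(p["img"])[120:210,200:430];b=np.array(s["img"])[130:300,260:460]
a=cv2.resize(a,(690,270),interpolation=2);b=cv2.resize(b,(388,330),interpolation=2)
o=np.zeros((600,690,3),np.uint8);o[:270]=a;o[270:,:388]=b;cv2.imwrite("pics/end.png",o[...,::-1])
```

```text
b (642, 101) 14 [641.8 100.5]
b (642, 101) 7 [642.6 102.4]
d (638.8, 23.2) 26 [638.6  22.7]
d (638.8, 23.2) 17 [640.1  24.6]
a (635.1, -54.9) 44 [634.9 -53.9]
a (635.1, -54.9) 32 [636.6 -51.1]
c (631.7, -132.8) 66 [ 631.6 -134.8]
c (631.7, -132.8) 57 [ 632.7 -132.5]
```

View pics/end.png

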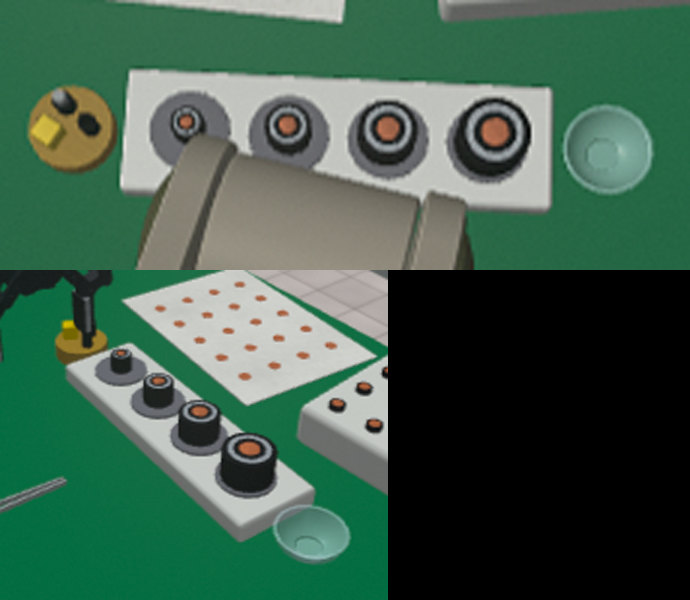

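All four capsules stand upright and centred on their seats, growing from the brass stand to the glass dish, and the arm is clear of them. Handing in.

```bash
python3 -c "
from rig import ctrl
print(ctrl.finish_job())"
```

```text
the job is handed in; nothing more can be done
None
```

The four capsules stand upright on their seats, smallest (b) next to the brass stand, then d, a and the largest (c) next to the glass dish, each measured within about 2 mm of its seat centre (one oblique side-camera reading put a about 4 mm off); the job was handed in at about 29 s.

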